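# Push the loupe up out of its rack

## Robot

A 6-joint arm with a two-finger parallel gripper is mounted at the origin on the work surface. World frame = base frame: x ahead of the robot, y to its left, z up, the work surface at z = 0. Lengths are in m, angles in rad, forces in N, time in s.
With the tool pointing down it reaches from about 0.4 to 0.925 m from the base axis. Payload 12.5 kg.
Tool frame: the origin (TCP) lies on the mounting face of the last link; the fingertips stand 190 mm ahead of it and the grasp point (between the pads) lies 171 mm ahead of it (arm.nose_length is the distance from the TCP to the fingertips, in m); z points along the fingers, y is the line along which they close (so a half turn about z gives the same grasp; the last joint's range is limited). The gripper opens to 95 mm and grips with 3 to 60 N. Pads are 20 mm wide; open, the fingers measure 119 mm over their backs; the gripper's body (75 mm by 180 mm) begins 59 mm behind the grasp point.
Start: joints at [1.087, 0.491, 1.559, -0, 1.092, -0.106], TCP at [0.231, 0.581, 0.405] pointing down, gripper open.
Joint ranges: [-3.1, 3.1], [-0.84, 2.19], [0.05, 2.79], [-1.13, 4.28], [0.06, 2.93], [-2.69, 2.69]. Speed limits (rad/s): [2.22, 2.22, 2.79, 3.14, 3.14, 3.14].

## Interface

Orientations are given as [roll, pitch, yaw] about the fixed x, y, z axes, in that order (R = Rz(yaw) Ry(pitch) Rx(roll)).
In Python, from workcell import arm, sense, cams gives the robot as it stands. The module is installed in compiled form; this text tells all that it offers. Calls block until the motion is done:
- arm.reach(position, orientation): joint-space move of the TCP to a pose.
- arm.movel(position, orientation=None, velocity=0.15, stop_force=None): straight line of the TCP; orientation=None keeps the orientation; velocity is the mean speed in m/s. With stop_force (N) it stops when the force on the tool has changed by that much, and returns True; else False.
- arm.set_joints(angles): joint-space move.
- arm.set_gripper(opening): opening from 0.0 (shut) to 1.0 (fully open); the grip force is fixed at half the most; returns when the fingers have stopped.
- arm.pause(seconds).
- arm.ik(position, orientation): joint angles nearest the present ones, or None.
- sense(): the state.
- cams.grab_frame(name): name is "side" or "top" or "wrist"; returns a dict with "img" (400x640x3 uint8, blue, green, red), "range_z" (400x640 float32, m along the optical axis (not along the pixel's ray), 0 where there is no reading), "fx", "fy", "cx", "cy" (pixels), "R" (3x3) and "t" (3): a world point X has camera coordinates R X + t; the wrist camera has in their place "mount" (4x4, takes a point from camera to tool coordinates, whose origin is the TCP and whose axes are the flange's). Camera axes: x right, y down, z forward; pixel columns grow to the right and rows downward; lengths in m; the calibration is good to about 2 mm. A picture is of the moment at which its call begins: read the wrist's pose just before it.
A pose or a line that the arm cannot do raises arm.PlanningError and nothing moves.
- arm.job_done(): hands the job in; it is judged then, once.
The state is a dict: "t": time; "joint_positions": joint angles; "joint_velocities": joint speeds; "joint_torque": joint torques, N m; "tool_pos": TCP position; "tcp_rot": TCP orientation; "ft_force": force on the tool from outside, world axes, zero at the start; "wrist_torque": the same for the moment, N m; "grip_width": opening from 0.0 (shut) to 1.0 (fully open); "grasp_force": force on a finger pad.
Only numpy, scipy, OpenCV 4.12 (cv2) and the standard library are available. Lean on these libraries where they do the work, as an engineer would, in place of code of your own. Each camera call takes 0.05 s, during which the arm holds its last target. There are 200 camera calls.

## Task

The loupe (the black barrel with the glass lens) is sunk flush in the wooden rack, with nothing to hold it by. Using the C-shaped steel pusher, poke the loupe up from below through the hole under its recess, until it stands at least a centimetre proud but is still upright in the recess; the spring balls in the recess will keep it there. Then take the pusher out from under the rack and stand it upright on the table again; leave the steel weight sunk in its recess and all the other things where they are.

Things in the scene. Friction and masses are not known exactly. Their poses are not given: they have to be found in the camera images.
- rack: Pale wooden rack, fixed: a plate 64 mm (x) by 190 mm (y) raised as a bridge on two end cheeks 16 mm thick in y. Plate underside 50 mm, top 78 mm above the table. Below it is open at both long sides (-x and +x), 158 mm clear between the cheeks. Two recesses at x = 0, y = -42 and +42 mm. Origin on the table under the plate's centre, z up.
- recess_a (a point): Centre of the mouth (plate top) of the recess at y = -42 mm of the rack. Each recess: round, 37.5 mm wide, 22 mm deep; its 6 mm floor has a central access hole 22 mm wide, open below. Three sprung balls near its top grip the part in it: pushing up takes about 4 to 9 N, and the part stays where pushed while at least 6 mm of it is still in the recess.
- recess_b (a point): Centre of the mouth of the other recess, at y = +42 mm of the rack; made just like recess_a.
- loupe: Loupe: black plastic barrel 36 mm across, 22 mm tall, with a 23 mm round glass lens in its top. It starts on the floor of one of the rack's two recesses, its top flush with the plate (the 1 mm lens dome apart); which of the two varies. Origin at the centre of its underside (56 mm above the table at the start), z up.
- weight: Solid plain steel weight, 36 mm across, 22 mm tall, flat top with a small dark centre mark, sunk flush in the rack's other recess. Origin at the centre of its underside. Is to stay sunk.
- pusher: Loose C-shaped steel pusher, 0.2 to 0.4 kg, standing on its foot. Origin on its underside, below the pin; z up. Foot x = -66 to +14 mm, 36 mm wide (y), 6 mm thick; upright x = -66 to -56 mm; top arm x = -66 to +14 mm, z = 90 to 98 mm, both 24 mm wide. Its throat opens to +x: the foot goes under the rack's plate, the top arm over it; then it is lifted.
- pusher_pin (a point): Tip of the upright pin, 10 mm across, that stands on the pusher's foot at x = y = 0: 26 mm above the pusher's underside, 20 mm above its foot. When the foot meets the plate's underside the pin has pushed the part up 14 mm.
- pusher_grip (a point): Middle of the pusher's dark wooden handle (26 x 26 mm, z = 98 to 146 mm), 124 mm above the pusher's underside, straight above the pin; grip it here from above, across x or y.
- glue: Bystander: small glue bottle, 34 mm across, 75 mm tall.
- labelbox: Bystander: small cardboard box, 55 x 36 x 22 mm.
- tape: Bystander: roll of paper tape lying flat, 56 mm across, 18 mm tall.
- jar: Bystander: glass jar with steel cap, 60 mm across, 80 mm tall.
- brush: Bystander: wooden-handled brush lying on the table.
- block: Bystander: dark wooden block, 50 x 80 x 30 mm.
- cup: Bystander: white ceramic cup, 72 mm across, 90 mm tall.
Things that resemble listed ones, but are neither listed nor needed, are in the scene too. What is meant by the pusher is not turquoise, and is the larger of those in its own colour.

How it is judged:
On the way:
1. the pusher's pin, in the access hole under the loupe, has poked it up at least 8 mm (z of loupe in the frame of rack above 0.064 m and horizontal distance between pusher_pin and loupe below 0.011 m and distance between pusher_pin and loupe below 0.013 m), for 0.1 s.
At the end, for the whole second after the job is handed in: Loupe at rest in its recess, 9 to 17.5 mm above its start height, within 5 mm of the rack's centre line, upright to 0.2 rad. Pusher at rest on the table, upright to 0.1 rad, pin over 45 mm from the rack's centre in rack x or over 100 mm in y. Weight raised under 4 mm (z of loupe in the frame of rack between 0.065 and 0.0735 m and angle between loupe's own z axis and vertical below 0.2 rad and linear speed of each of loupe, pusher below 0.02 m/s and x of loupe in the frame of rack between -0.005 and 0.005 m and height (world z) of pusher between -0.004 and 0.006 m and angle between pusher's own z axis and vertical below 0.1 rad and (x of pusher_pin in the frame of rack below -0.045 m or x of pusher_pin in the frame of rack above 0.045 m or y of pusher_pin in the frame of rack below -0.1 m or y of pusher_pin in the frame of rack above 0.1 m) and z of weight in the frame of rack below 0.06 m); the robot touches nothing.
It fails at once if the steel weight is pushed up more than 6 mm (z of weight in the frame of rack above 0.062 m).
It fails at once if a bystander is moved more than 40 mm (distance of any of glue, labelbox, tape, jar, brush, block, cup from where it was at the start of the episode above 0.04 m).
It also fails if it takes over 54 s, if anything falls off the work surface, if the arm or the gripper's body presses on something with over 40 N, if the wrist force passes 120 N, or if a joint passes its speed limit or range.

## Working session

There is one attempt and no reset: what is moved stays moved. The work goes in short steps, each a Python script; the robot and the scene stay as the last script left them, time stands still between calls to the robot, and variables do not carry over. Pictures are saved under pics/ and viewed, at most 10 in all, crops included, and the job is handed in when it is done.

```bash
mkdir -p pics
cat > h.py <<'E'
import numpy as np, cv2
from workcell import arm, sense, cams
from scipy.spatial.transform import Rotation as Ro
def cloud(f, pose=None):
    z=f["range_z"]; v,u=np.mgrid[:z.shape[0],:z.shape[1]]
    P=np.stack([(u-f["cx"])/f["fx"]*z,(v-f["cy"])/f["fy"]*z,z],-1)
    if "R" in f: W=(P-np.array(f["t"]))@np.array(f["R"])
    else:
        M=np.array(f["mount"]); W=P@M[:3,:3].T+M[:3,3]
        W=W@Ro.from_euler('xyz',pose[1]).as_matrix().T+pose[0]
    W[z==0]=np.nan
    return W
def grab(n):
    s=sense(); p=(np.array(s["tool_pos"]),s["tcp_rot"])
    f=cams.grab_frame(n); return f,cloud(f,p)
E
python3 - <<'E'
from h import *
print(sense())
for n in("top","side"):
    f,W=grab(n); cv2.imwrite(f"pics/{n}0.png",f["img"]); np.savez(f"{n}0.npz",img=f["img"],W=W)
    print(n,f["fx"],np.array(f["R"]),f["t"],-np.array(f["R"]).T@f["t"])
E
```

```text
{'t': 0.0, 'joint_positions': array([ 1.08741291e+00,  4.91565683e-01,  1.55943697e+00,  7.18017689e-06,
        1.09174475e+00, -1.05644419e-01]), 'joint_velocities': array([-0.00106935,  0.00087067, -0.0010107 ,  0.00154864,  0.00025423,
        0.00201372]), 'joint_torque': array([ 2.62037873e-03, -6.12671041e+01, -2.58194822e+01,  6.93526282e-02,
        4.81794903e-02, -6.72573378e-05]), 'tool_pos': array([0.23050186, 0.58090837, 0.40416213]), 'tcp_rot': array([-3.14044502e+00, -1.28098081e-04,  2.76385027e+00]), 'ft_force': array([-0.00952989, -0.16175885,  0.02053541]), 'wrist_torque': array([-0.03270186,  0.01535964, -0.03609089]), 'grasp_force': 0.0, 'grip_width': 0.9988065596411705}
top 385.50037447323234 [[ 0.01251577 -0.99966189  0.02279149]
 [-0.99105567 -0.01543014 -0.132554  ]
 [ 0.13286086 -0.02092862 -0.99091371]] [-0.02078473  0.56242252  1.02877606] [0.4209681  0.00943142 1.09445337]
side 489.6290089408323 [[ 0.97149581 -0.23631908  0.01868655]
 [-0.12703725 -0.58555137 -0.80061922]
 [ 0.20014353  0.77542433 -0.59888203]] [-0.50741622  0.15071494  1.25642299] [ 0.26063421 -1.00592174  0.88259628]
```

View pics/top0.png

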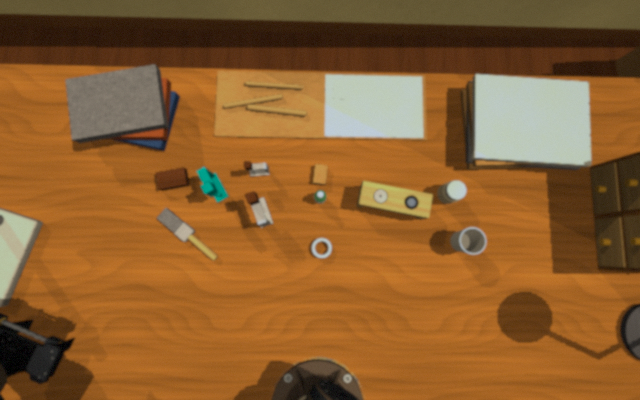

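View pics/side0.png

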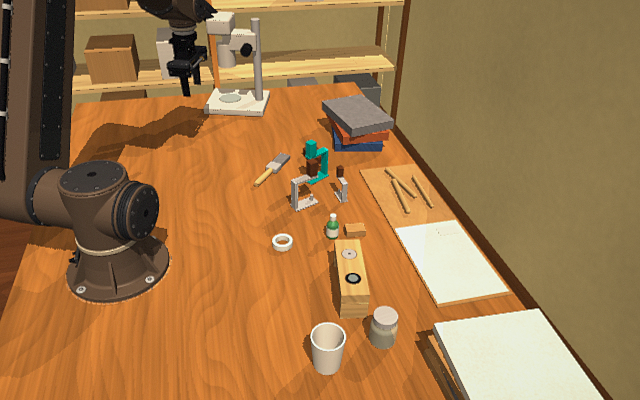

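The top view shows the rack at about (395,198), with the loupe (dark ring) at (411,202) and the weight at (381,196). The larger steel pusher has its handle at (252,198) and its arm running to (268,224), so the throat opens roughly towards world +x. The small steel decoy is at (257,168) and the turquoise one at (212,184).

Run:
```python
from h import *
d=np.load("top0.npz"); W=d["W"]; img=d["img"]
def reg(u0,u1,v0,v1,z0,z1):
    m=np.zeros(W.shape[:2],bool); m[v0:v1,u0:u1]=1
    return m&(W[...,2]>z0)&(W[...,2]<z1)
def rect(m): return cv2.minAreaRect((W[m][:,:2]*1000).astype(np.float32))
m=reg(350,440,175,225,.06,.09); print("rack",rect(m),np.median(W[m],0),m.sum())
f={k:v for k,v in cams.grab_frame("top").items()}
# loupe/weight ray centres
g=cv2.cvtColor(img,cv2.COLOR_BGR2HSV)
mm=(m&((g[...,1]<90)|(g[...,2]<90))).astype(np.uint8)
n,l,s,c=cv2.connectedComponentsWithStats(mm)
R=np.array(f["R"]);t=np.array(f["t"]);C=-R.T@t
def ray(u,v,z):
    r=R.T@np.array([(u-f["cx"])/f["fx"],(v-f["cy"])/f["fy"],1]); return C+r*(z-C[2])/r[2]
for i in range(1,n):
    if s[i,4]>10: print(s[i],c[i],ray(*c[i],.078))
for z0,z1 in((.12,.17),(.08,.115),(-.01,.03)):
    m=reg(240,278,186,232,z0,z1)
    if z0<0: m&=(g[...,1]<80)
    if m.sum()>3: print("pusher",z0,rect(m),np.median(W[m],0),m.sum())
for nme,(u,v) in dict(glue=(320,197),lab=(320,175),tape=(321,240),jar=(455,190),cup=(471,231),small=(250,165)).items(): print(nme,W[v,u].round(3))
cv2.imwrite("pics/c0.png",cv2.resize(img[150:260,140:490],None,fx=2.28,fy=2.28,interpolation=cv2.INTER_CUBIC))
```

```text
rack ((553.0947875976562, -199.851806640625), (190.4704132080078, 65.64578247070312), 79.4962158203125) [ 0.55170981 -0.19916003  0.07694071] 1747
[374 189  14  14 151] [380.31788079 195.64900662] [ 0.56109879 -0.15995543  0.078     ]
[405 196  12  12 108] [410.86111111 201.86111111] [ 0.54563838 -0.24165775  0.078     ]
pusher 0.12 ((543.1416625976562, 173.75396728515625), (26.114450454711914, 25.450210571289062), 20.674461364746094) [0.54126296 0.17216243 0.14468284] 126
pusher 0.08 ((516.5404052734375, 163.50772094726562), (74.36528778076172, 24.72629165649414), 20.576202392578125) [0.50813146 0.16018886 0.09785933] 218
pusher -0.01 ((523.7748413085938, 154.34182739257812), (77.62432861328125, 15.594185829162598), 20.58626365661621) [0.52512221 0.15526571 0.00498686] 142
glue [0.555 0.001 0.075]
lab [0.626 0.001 0.018]
tape [ 0.443 -0.004  0.021]
jar [ 0.579 -0.361  0.079]
cup [ 0.471 -0.409  0.058]
small [0.635 0.187 0.094]
```

View pics/c0.png

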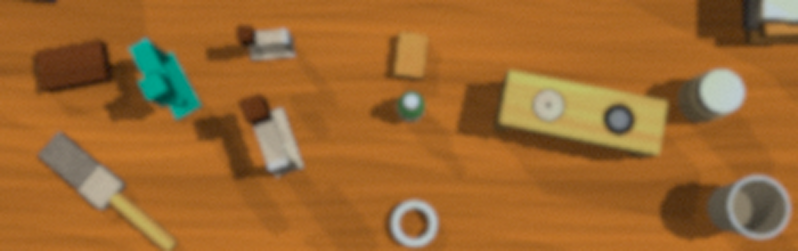

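The measurements agree with each other: the rack is 190 x 65 mm at yaw -10.5°, the loupe is at (0.5455, -0.241), and the pusher pin is at (0.543, 0.174) with yaw 20.6°. I'll grip the handle across the pusher's x, which resists its off-centre weight.

```bash
cat >> h.py <<'E'
LP=np.array([.5455,-.2413]); RX=np.array([.9833,-.1822]); RYAW=np.radians(-10.5)
G=.124+.171   # TCP height above pusher underside
def ori(pyaw): return [np.pi,0,pyaw+np.pi/2]
E
python3 - <<'E'
from h import *
p=np.array([.5425,.1735]); o=ori(np.radians(20.6))
arm.set_gripper(.55)
arm.reach([*p,G+.12],o)
print(sense()["joint_positions"],arm.ik([*(LP-.1*RX),G+.12],ori(RYAW)))
f,W=grab("wrist"); cv2.imwrite("pics/w0.png",f["img"])
m=(W[...,2]>.135)&(W[...,2]<.155)&(np.hypot(W[...,0]-p[0],W[...,1]-p[1])<.05)
if m.sum()>20: print("handle",cv2.minAreaRect((W[m][:,:2]*1000).astype(np.float32)),m.sum())
print(sense()["t"])
E
```

```text
[ 1.94959495e-01  4.01625574e-01  1.68451202e+00  1.33166590e-04
  1.05548820e+00 -1.65935410e-01] [-0.59500135  0.30165619  1.84585906  0.          0.99407741 -0.41174178]
handle ((544.6076049804688, 173.5699920654297), (25.383678436279297, 25.731943130493164), 20.748001098632812) 1099
2.9417
```

View pics/w0.png

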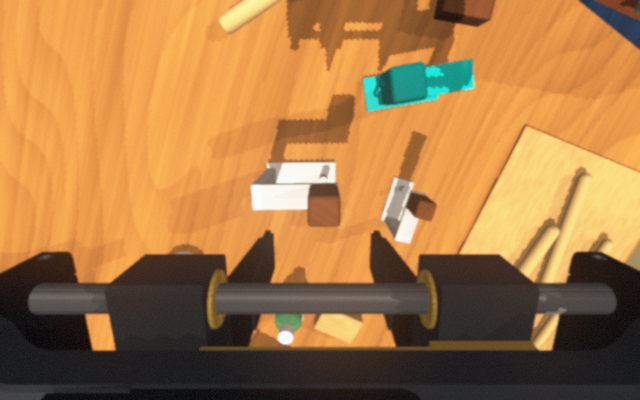

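The wrist view confirms the handle at (324,205) px, at (0.544, 0.1736), and both fingers have room: the small decoy is at (410,207). Next I grasp and carry.

Run:
```python
from h import *
p=np.array([.544,.1736]); o=ori(np.radians(20.7))
arm.movel([*p,G+.04],o,velocity=.15)
arm.movel([*p,G+.002],o,velocity=.06,stop_force=10)
arm.set_gripper(0); s=sense(); print(s["tool_pos"],s["grip_width"],s["grasp_force"])
arm.movel([*p,G+.13],velocity=.12); s=sense(); print(s["ft_force"],s["wrist_torque"])
q=LP-.11*RX; arm.reach([*q,G+.13],ori(RYAW))
f,W=grab("wrist"); cv2.imwrite("pics/w1.png",f["img"])
f,W=grab("side"); cv2.imwrite("pics/s1.png",f["img"]); np.savez("s1.npz",W=W,img=f["img"])
f,W=grab("top"); np.savez("t1.npz",W=W,img=f["img"]); cv2.imwrite("pics/t1.png",f["img"])
print(sense()["t"],sense()["tool_pos"])
```

```text
[0.54398559 0.17359368 0.29713886] 0.27228029462908804 29.95958983898163
[ 0.13526448 -0.60305993 -3.88848401] [-0.01201127 -0.08123073  0.00903299]
7.8417 [ 0.43776355 -0.22058592  0.42497768]
```

View pics/w1.png

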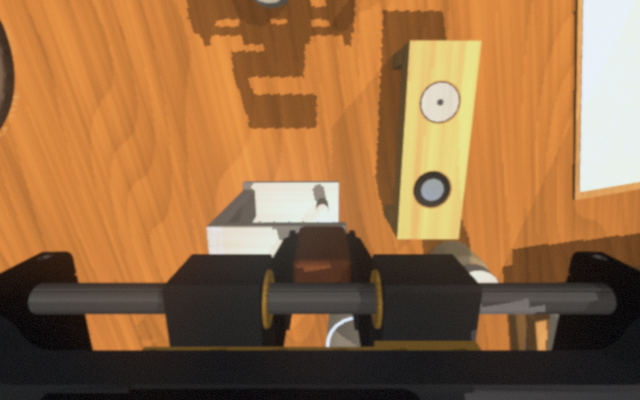

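View pics/s1.png

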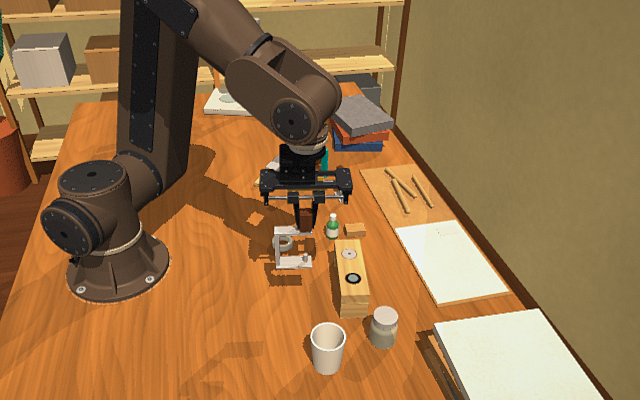

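The pusher hangs level in the grip: the wrist view shows its C at (275,215) and the pin at (320,197). The rack lies to the right, with the loupe at (432,189). I'll cross-check the rack and loupe with wrist depth, then lower and insert.

Run:
```python
from h import *
f,W=grab("wrist")
m=(W[...,2]>.07)&(W[...,2]<.085)&(np.hypot(W[...,0]-.553,W[...,1]+.2)<.13)
print("rack",cv2.minAreaRect((W[m][:,:2]*1000).astype(np.float32)),np.median(W[m],0))
g=cv2.cvtColor(f["img"],cv2.COLOR_BGR2HSV)
n,l,s,c=cv2.connectedComponentsWithStats((m&(g[...,1]<90)|m&(g[...,2]<90)).astype(np.uint8))
for i in range(1,n):
    if s[i,4]>200: print(s[i],c[i],np.nanmean(W[l==i],0))
# pusher foot / pin in hand
P=W[(W[...,2]>.10)&(W[...,2]<.145)&(np.hypot(W[...,0]-.42,W[...,1]+.22)<.1)]
print("foot",len(P),np.median(P,0)); print(cv2.minAreaRect((P[:,:2]*1000).astype(np.float32)))
pn=W[190:206,316:326].reshape(-1,3); print("pin",np.nanmedian(pn,0),np.nanmax(pn[:,2]))
q=LP-.11*RX; s=arm.movel([*q,G+.012],velocity=.12,stop_force=15); print(s,sense()["tool_pos"],sense()["t"])
```

```text
rack ((554.112060546875, -201.27096557617188), (189.88539123535156, 65.14803314208984), 79.56427764892578) [ 0.55451324 -0.19022844  0.07778651]
[ 420   82   40   41 1242] [439.38808374 101.78904992] [ 0.56169918 -0.1596332   0.07760341]
[415 173  34  33 896] [431.44419643 188.94419643] [ 0.54623298 -0.24184089  0.07814562]
foot 3489 [ 0.41397088 -0.21396661  0.13364663]
((412.71795654296875, -215.44393920898438), (34.85628890991211, 80.0797119140625), 79.98680114746094)
pin [ 0.43867052 -0.21588865  0.13465499] 0.1547235455551773
False [ 0.43745447 -0.22132324  0.30752296] 9.025
```

Everything agrees within 1 mm. I'll insert, lift, withdraw and look at the loupe before setting the pusher down.

Run:
```python
from h import *
L=np.array([.546,-.242]); q=L-.11*RX
print(arm.movel([*L,G+.012],velocity=.08,stop_force=12),sense()["tool_pos"],sense()["ft_force"])
print(arm.movel([*L,G+.027],velocity=.06,stop_force=15))
print(arm.movel([*L,G+.002+.0427],velocity=.02,stop_force=25),sense()["tool_pos"],sense()["ft_force"])
arm.pause(.3)
f,W=grab("side"); cv2.imwrite("pics/s2.png",f["img"][180:340,240:440].repeat(3,0).repeat(3,1))
print(arm.movel([*L,G+.012],velocity=.05),sense()["ft_force"])
print(arm.movel([*q,G+.012],velocity=.1,stop_force=12),sense()["tool_pos"])
f,W=grab("wrist"); 
m=(np.hypot(W[...,0]-L[0],W[...,1]-L[1])<.012); print("loupe z",np.nanmedian(W[m],0),m.sum())
f,W=grab("side"); cv2.imwrite("pics/s3.png",f["img"][180:340,240:440].repeat(3,0).repeat(3,1))
m=(np.hypot(W[...,0]-L[0],W[...,1]-L[1])<.012)&(W[...,2]>.07); print("loupe z side",np.nanmedian(W[m],0),m.sum())
print(sense()["t"])
```

```text
False [ 0.54572102 -0.24196234  0.30704378] [-0.33216018 -0.19323442 -2.62222259]
False
False [ 0.54599116 -0.24203002  0.33983221] [-0.13256805 -0.02726411 -4.50989121]
False [ 0.29167465  1.2240844  -3.83996003]
False [ 0.43823611 -0.22209017  0.30702713]
loupe z [ 0.54554445 -0.24142695  0.09113611] 1097
loupe z side [ 0.54602911 -0.24303667  0.08938669] 58
14.4917
```

View pics/s3.png

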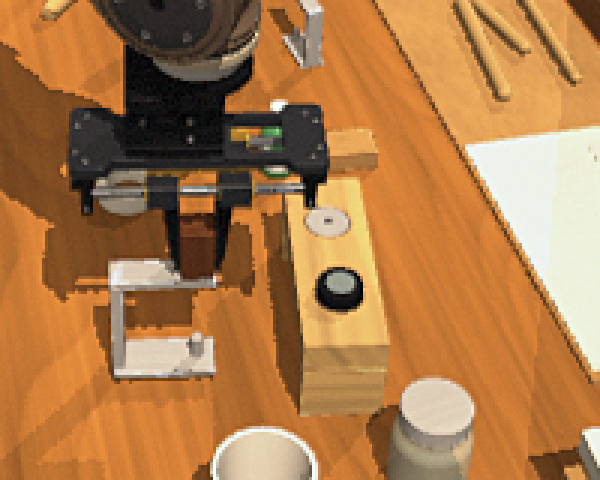

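The loupe stands upright and about 12 mm proud at crop (340,288). The weight is still sunk, and the pusher is clear of the rack. Now I set it down.

Run:
```python
from h import *
q=np.array([.546,-.242])-.11*RX
arm.movel([*q,G+.005],velocity=.04,stop_force=8)
print(arm.movel([*q,G-.001],velocity=.01,stop_force=4),sense()["tool_pos"],sense()["ft_force"])
arm.set_gripper(.5); arm.movel([*q,G+.15],velocity=.15); arm.reach([.40,.15,.5],ori(RYAW)); arm.pause(.5)
f,W=grab("side"); cv2.imwrite("pics/s4.png",f["img"][180:340,240:440].repeat(3,0).repeat(3,1))
f,W=grab("top")
for z0,z1 in((.13,.16),(.085,.11)):
    m=(W[...,2]>z0)&(W[...,2]<z1)&(np.hypot(W[...,0]-q[0],W[...,1]-q[1])<.09); print(np.median(W[m],0),cv2.minAreaRect((W[m][:,:2]*1000).astype(np.float32)))
for c in((.546,-.242),(.5617,-.1596)):
    m=np.hypot(W[...,0]-c[0],W[...,1]-c[1])<.012; print(np.nanmedian(W[m],0))
print(sense()["t"])
```

```text
True [ 0.43791139 -0.22199509  0.29709233] [-0.29680386  0.09576609  4.60946009]
[ 0.43788795 -0.21922298  0.1442717 ] ((437.2016906738281, -221.1658477783203), (25.875240325927734, 26.27635955810547), 78.45391845703125)
[ 0.40024573 -0.21215002  0.09706267] ((411.1744689941406, -216.07192993164062), (24.536909103393555, 78.80872344970703), 80.71302795410156)
[ 0.54672299 -0.24201372  0.09003622]
[ 0.56288023 -0.15925806  0.0766105 ]
18.9833
```

View pics/s4.png

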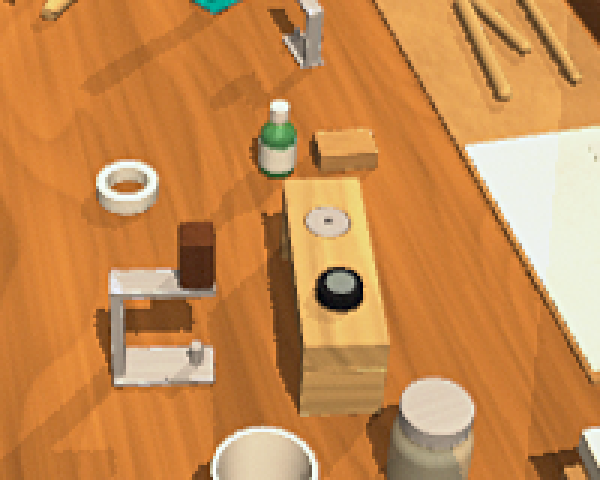

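The pusher stands upright on the table at crop (165,330), well clear of the rack. The loupe is raised at (340,288), the weight is flush, and the bystanders visible here are in place.

```bash
python3 -c "
from h import *
print(arm.job_done())"
```

```text
the job is handed in; nothing more can be done
None
```

The job is handed in: the loupe stands about 12 mm proud and upright in its recess, the weight is still sunk, and the pusher stands upright on the table 110 mm clear of the loupe; the hand-in returned no verdict.

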